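# Clamp the loaded tube carrier in the dock

## Robot

A 6-joint arm with a two-finger parallel gripper is mounted at the origin on a cart in front of the work surface, level with it; the furniture and walls round the work are solid. World frame = base frame: x ahead of the robot, y to its left, z up, the work surface at z = 0. Lengths are in m, angles in rad, forces in N, time in s.
With the tool pointing down it reaches from about 0.35 to 0.85 m from the base axis. Payload 8.1 kg.
Tool frame: the origin (TCP) lies on the front face of the gripper's body, between the roots of the fingers; the fingertips stand 84 mm ahead of it and the grasp point (between the pads) lies 65 mm ahead of it; x points along the fingers, y is the direction in which the jaws open and shut, and the axes are right-handed (so a half turn about x gives the same grasp; the last joint's range is limited). The gripper opens to 93 mm and grips with 3 to 60 N. Pads are 15 mm wide; open, the fingers measure 128 mm over their backs; the gripper's body (75 mm by 188 mm) begins 65 mm behind the grasp point.
Start: joints at [-1.347, 0.13, 1.488, -0, 1.523, -0.085], TCP at [0.182, -0.572, 0.303] pointing down, gripper open.
Joint ranges: [-2.96, 2.96], [-0.89, 2.26], [0.02, 2.5], [-1.34, 4.48], [0, 2.73], [-2.66, 2.66]. Speed limits (rad/s): [2.39, 2.39, 2.79, 3.14, 3.14, 3.14].

## Interface

Orientations are given as a rotation vector (axis times angle).
In Python, from plant import telemetry, read_camera, camera_params, robot gives the robot as it stands.
- The arm moves only by the tool step_arm, never from a script. Its argument "commands" is a list of rows, each an object with "xyz": the shift along the tool's x, y, z in mm, a list of three; "turn": the turn, a rotation vector about the tool's x, y, z in rad, a list of three; "grip": the finger opening in mm, from 0 to 93. In form: [{"xyz": [dx, dy, dz], "turn": [ax, ay, az], "grip": grip}, ...]. A call has 1 to 12 rows; each row is the pose to reach, as a shift and turn from the pose commanded when the call began, along the tool's axes at that moment; what a row does not reach only later rows make up. A row lasts 1/8 s, in which the tool goes at most 62.5 mm and 10.7 degrees, less where a joint would pass 70% of its speed; a pose out of reach is approached as far as the arm can. A call with a gripper value outside its range is refused whole. The fingers move at their own pace and stop on an object; "force" is the grip in N (left out, the last holds). Time passes only in rows, so rows that repeat a pose let the fingers close. It gives the time, the measured TCP pose, the force and the opening at its end, in the units of the state.
- telemetry.read_state(): the state, without advancing time (a new reading comes with each control period).
- read_camera(name): name is "side" or "top" or "wrist"; returns the picture (420x560x3 uint8, red, green, blue); there is no depth.
- camera_params(name): a dict with "mtx" (3x3 intrinsics, pixels), "k1" (the pictures are not rectified: a ray, as slopes to the right and down, at radius r is drawn at 1 + k1 r^2 times it, then the intrinsics apply), "rvec" (rotation vector, rad) and "tvec" (3), from world to camera coordinates, as OpenCV has them. Camera axes: x right, y down, z forward; pixel columns grow to the right and rows downward; lengths in m; the calibration is good to about 2 mm. A picture is of the moment at which its call begins: read the wrist's pose just before it. camera_params takes no time and is no camera call; for the wrist camera it gives the pose at the moment of the call.
- robot.close_job(): hands the job in, once; it reports no verdict.
The state is a dict: "t": time; "q": joint angles; "dq": joint speeds; "joint_torque": joint torques, N m; "tool_pos": TCP position; "orientation": TCP orientation; "force": force on the tool from outside, world axes, zero at the start; "wrist_torque": the same for the moment, N m; "opening": finger opening in m.
Only numpy, scipy, OpenCV 4.12 (cv2) and the standard library are available. Lean on these libraries where they do the work, as an engineer would, in place of code of your own. Each camera call takes 0.05 s, during which the arm holds its last target. There are 200 camera calls.

## Task

One of the three ivory carriers on the tray has blue-capped tubes standing in it. Take that one out and set it down upright in the channel of the white clamping dock, either way round, without dropping it in; leave the two empty carriers and the marker as they are. Then press the dock's blue thumb lever down until the catch snaps over its end, so that the lever stays down by itself and the carrier is shut in.

Things in the scene. Friction and masses are not known exactly. Their poses are not given: they have to be found in the camera images.
- loaded_mid (a point): centre (half-way up and along) of the loaded ivory carrier: upright block 32 mm thick (x), 181 long (y; a thin rib adds 7 at the -y end), 78 high (z), about 0.11 kg; a fixed tube with blue cap stands 34 mm above its top at each end (y = +73, -72 mm). Underside 39 mm below this point. Pinch it across its thickness near the middle. Starts on the tray floor (z = 4 mm), in any of the three places.
- empty_a_mid (a point): centre of an empty ivory carrier, same size and axes as the loaded one but with no tubes (78 mm high). Leave it. The three carriers stand side by side on the tray about 66 mm apart (34 mm gaps).
- empty_b_mid (a point): centre of the other empty ivory carrier, same size. Leave it.
- marker: black marker pen lying loose on the worktop behind the dock, 125 mm long. Leave it.
- dock_seat (a point): middle of the channel floor of the fixed white dock, 14 mm above the worktop. Channel along y, 38 mm wide (x), open above; rails 27 mm high, flared at the top. Free length 196 mm: end stop at y = +98 mm (46 high), lever hinge end at y = -98. A carrier seated flat has its centre 39 mm above this point. Pressing the lever swings in a jaw at the -y end that pushes the carrier to the stop.
- lever_hinge (a point): hinge axis of the clamp lever, along the dock's x, 66 mm above and 105 mm to the -y side of the seat.
- lever_press (a point): middle of the top of the blue ridged thumb plate (42 x 42 mm) on the lever, 88 mm out from the hinge and 8 mm above the lever's mid-line; moves with the lever. The lever points along the dock's -y, raised 0.5 rad at the start (plate 129 mm above the worktop; 88 mm when level). It ends 132 mm from the hinge, at the sprung catch (115 mm high, red ear): keep off the catch.
- clamp_lever (a joint): angle of the clamp lever (rad): 0 up, 0.5 level, hard stop 0.53. Sprung up: 4 N on the thumb plate at first, 10 N near the end, some 4 N more while it forces the catch aside from 0.33 to 0.44. The catch snaps over its end at about 0.45 to 0.48; let go after that, it rises to about 0.46 and stays; let go earlier, it springs back to 0.
- clamp_catch (a joint): angle of the sprung catch (rad): 0 at rest, up to about 0.16 while the lever's end forces it outward; springs back to 0 when it has snapped over.

How it is judged:
On the way, in this order (a step that is already met when the one before it is completed fails the run):
1. the loaded carrier stands in the dock's channel, let go, with the lever still up (z of loaded_mid in the frame of dock_seat between 0.034 and 0.044 m and x of loaded_mid in the frame of dock_seat between -0.006 and 0.006 m and y of loaded_mid in the frame of dock_seat between -0.012 and 0.012 m and angle between loaded_mid's own z axis and vertical below 0.08 rad and contact force between the fingers and loaded below 0.1 N and value of joint clamp_lever below 0.15 rad), for 0.2 s.
2. the lever is down past the catch (value of joint clamp_lever above 0.43 rad), for 0.2 s.
At the end, for the whole second after the job is handed in: The lever stays down by itself (over 0.43 rad) with the catch back over its end (under 0.05 rad); the loaded carrier rests upright on the channel floor (height within 5 mm, mid-line within 6 mm, tilt under 0.08 rad), its centre 0 to 11 mm to the +y side of the seat point (value of joint clamp_lever above 0.43 rad and value of joint clamp_catch below 0.05 rad and velocity of joint clamp_lever below 0.1 rad/s and z of loaded_mid in the frame of dock_seat between 0.034 and 0.044 m and x of loaded_mid in the frame of dock_seat between -0.006 and 0.006 m and y of loaded_mid in the frame of dock_seat between 0 and 0.011 m and angle between loaded_mid's own z axis and vertical below 0.08 rad and linear speed of loaded below 0.02 m/s); the robot touches nothing.
It fails at once if an empty carrier is shifted by more than 25 mm or tipped (distance of any of empty_a_mid, empty_b_mid from where it was at the start of the episode above 0.025 m).
It fails at once if the marker is moved by more than 40 mm (distance of marker from where it was at the start of the episode above 0.04 m).
It fails at once if the loaded carrier is tipped by more than 0.7 rad (angle between loaded_mid's own z axis and vertical above 0.7 rad).
It fails at once if the loaded carrier is dropped into the dock: let go with its underside more than 25 mm above the seat (horizontal distance between loaded_mid and dock_seat below 0.05 m and z of loaded_mid in the frame of dock_seat above 0.064 m and contact force between the fingers and loaded below 0.05 N).
It also fails if it takes over 51 s, if anything falls off the work surface, if the arm or the gripper's body presses on something with over 40 N, if the wrist force passes 120 N, or if a joint passes its speed limit or range.

## Working session

There is one attempt and no reset: what is moved stays moved. The work goes in short steps, Python scripts to look and compute and a tool call to move; the robot and the scene stay as the last step left them, time stands still between calls to the robot, and variables do not carry over. Pictures are saved under pics/ and viewed, about 8 in all and at most 12, crops included, and the job is handed in when it is done.

Besides the shell and the picture viewer there is one more tool, called as name(argument=value, ...) on one line, values as JSON. step_arm: Moves the arm, as the interface text tells. Its arguments: {"type":"object","properties":{"commands":{"type":"array"},"force":{"type":"number"}},"required":["commands"]}

```bash
ls; mkdir -p pics; python3 - <<'E'
from plant import telemetry, read_camera, camera_params, robot
import cv2, numpy as np
print(telemetry.read_state())
for n in ("top","side"):
    im=read_camera(n); cv2.imwrite(f"pics/{n}0.png",im[...,::-1]); p=camera_params(n); R=cv2.Rodrigues(np.array(p["rvec"]))[0]
    print(n,p, -R.T@np.array(p["tvec"]).ravel())
E
```

```text
pics
{'t': 0.0, 'q': array([-1.34740063e+00,  1.31151500e-01,  1.48925837e+00, -3.24158587e-05,
        1.52297151e+00, -8.53769881e-02]), 'dq': array([ 1.07477065e-04, -2.42768634e-04,  1.66059447e-05,  9.35283262e-04,
       -3.46697596e-04,  2.39405018e-04]), 'joint_torque': array([-3.89328401e-03, -5.59845793e+01, -4.91772258e+01,  7.63472356e-02,
        3.53763567e-02, -1.00333100e-04]), 'tool_pos': array([ 0.18226971, -0.57122273,  0.30170455]), 'orientation': array([ 2.05554354,  0.32177425, -2.05586734]), 'force': array([-0.45156088,  0.05786012, -0.81107654]), 'wrist_torque': array([-0.0412926 , -0.00418419,  0.02360897]), 'opening': 0.09296083227693334}
top {'mtx': array([[538.00451342,   0.        , 274.99242963],
       [  0.        , 538.00451342, 205.43212518],
       [  0.        ,   0.        ,   1.        ]]), 'k1': -0.12279690469066526, 'rvec': array([ 2.09454665, -2.1288158 ,  0.22125592]), 'tvec': array([0.00301136, 0.59096115, 1.52789182])} [ 0.26206139 -0.00328458  1.61709944]
side {'mtx': array([[529.99076203,   0.        , 285.62231159],
       [  0.        , 529.99076203, 209.47887241],
       [  0.        ,   0.        ,   1.        ]]), 'k1': -0.09626566808793083, 'rvec': array([ 1.94685296,  0.04663042, -0.04415516]), 'tvec': array([-0.59412834,  0.09575911,  1.4763476 ])} [ 0.67075082 -1.3036054   0.62647172]
```

View pics/top0.png

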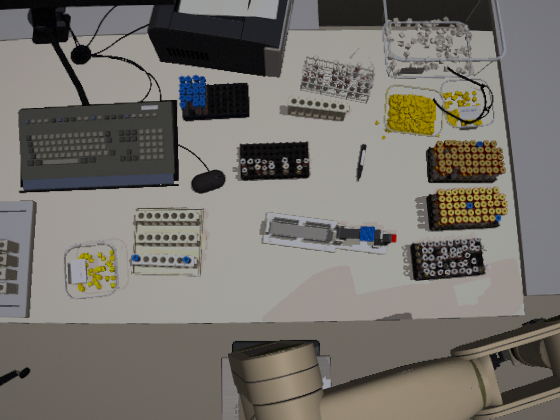

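View pics/side0.png

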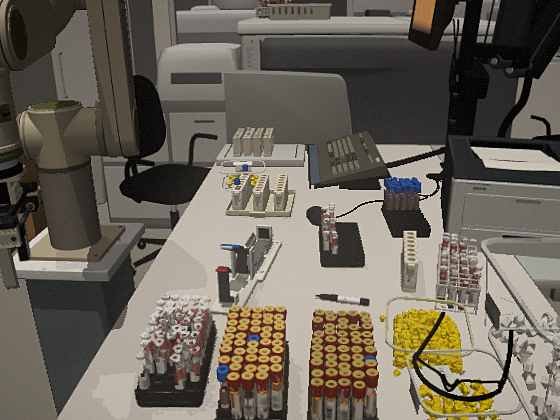

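The top view shows the tray at (133-202, 208-275). The loaded carrier is the row nearest the robot, with caps at about (136,258) and (186,260). The dock spans (262-395, 212-252), with the blue plate at (367,234) and the red catch at (393,238). I'll enlarge both regions and measure the blue blobs.

```bash
cat > h.py <<'E'
import cv2, numpy as np
from plant import telemetry, read_camera, camera_params, robot
def cam(n):
    p=camera_params(n); R=cv2.Rodrigues(np.array(p["rvec"]))[0]; return p,R,np.array(p["tvec"],float).ravel()
def ray(c,uv):
    p,R,t=c; K=p["mtx"]; d=np.array([(uv[0]-K[0,2])/K[0,0],(uv[1]-K[1,2])/K[1,1]]); s=d.copy()
    for _ in range(20): s=d/(1+p["k1"]*(s@s))
    return -R.T@t, R.T@np.array([s[0],s[1],1])
def onz(c,uv,z):
    o,d=ray(c,uv); return o+d*(z-o[2])/d[2]
def tri(ca,ua,cb,ub):
    o1,d1=ray(ca,ua);o2,d2=ray(cb,ub)
    s=np.linalg.lstsq(np.c_[d1,-d2],o2-o1,rcond=None)[0]
    a,b=o1+s[0]*d1,o2+s[1]*d2; return (a+b)/2,np.linalg.norm(a-b)
def proj(c,P):
    p,R,t=c; q=R@P+t; s=q[:2]/q[2]; s=s*(1+p["k1"]*(s@s)); return p["mtx"][:2,:2]@s+p["mtx"][:2,2]
def blobs(im,lo,hi,amin=8):
    m=cv2.inRange(cv2.cvtColor(im,cv2.COLOR_RGB2HSV),lo,hi); n,l,s,c=cv2.connectedComponentsWithStats(m)
    return [(c[i].round(1),s[i]) for i in range(1,n) if s[i,4]>=amin]
E
python3 - <<'E'
from h import *
np.set_printoptions(precision=4,suppress=True)
t=cv2.imread("pics/top0.png"); s=cv2.imread("pics/side0.png"); ct=cam("top")
for nm,i in(("top",t),("side",s)):
    for c,st in blobs(i[...,::-1],(100,110,60),(125,255,255)): print(nm,c,st)
    for c,st in blobs(i[...,::-1],(0,170,90),(6,255,255)): print(nm,"red",c,st)
a=onz(ct,(136,258),.116);b=onz(ct,(186,260),.116);print(a,b,np.linalg.norm(a-b)); print("plate",onz(ct,(367,234),.129))
A=cv2.resize(t[200:280,125:210],None,fx=4.6,fy=4.6,interpolation=2); B=cv2.resize(t[200:260,255:405],None,fx=5.3,fy=5.3,interpolation=2)
C=np.zeros((600,800,3),np.uint8); C[:A.shape[0]*0+282,:391]=cv2.resize(A,(391,368))[86:368]; C[282:600,:795]=B; C[:282,400:]=cv2.resize(s[225:315,205:290],(400,424),interpolation=2)[:282]
cv2.imwrite("pics/crop1.png",C)
E
```

```text
top [192.2  90.8] [179  75  27  34 672]
top [479.3 143.8] [477 142   6   5  25]
top [469.3 205.1] [467 202   6   7  33]
top [497.8 217.6] [496 215   5   7  29]
top [366.9 233.5] [359 227  16  14 204]
top [135.1 257.4] [132 255   8   6  37]
top [185.8 259.2] [183 256   7   7  36]
top red [393.5 238. ] [392 235   4   7  28]
side [244.8 167. ] [242 164   6   7  33]
side [402.6 184.7] [384 177  37  16 451]
side [236.7 180.8] [234 178   6   7  37]
side [231.9 245.2] [221 244  23   4  39]
side [253.4 337.6] [248 335  11   7  47]
side [369.7 357.2] [364 355  13   6  39]
side [222.1 372.9] [217 365  12  17 156]
side red [220.8 269.7] [216 269  11   3  21]
side red [245.5 316.9] [242 316   8   2   8]
side red [248.8 330.4] [244 328  11   6  13]
side red [247.8 361.4] [246 360   4   4   8]
side red [224.4 363.1] [221 362   7   3   8]
side red [318.8 365.2] [316 363   7   5   8]
side red [370.7 376.5] [367 375   7   4  13]
side red [359.9 378.1] [356 377   8   3  11]
side red [231.2 380.1] [228 379   7   3  10]
side red [331.5 387.2] [326 385  12   4  12]
side red [360.9 387.9] [356 385  10   5  11]
[0.4343 0.3881 0.116 ] [0.4271 0.2457 0.116 ] 0.1425866722687995
plate [ 0.4906 -0.2633  0.129 ]
```

View pics/crop1.png

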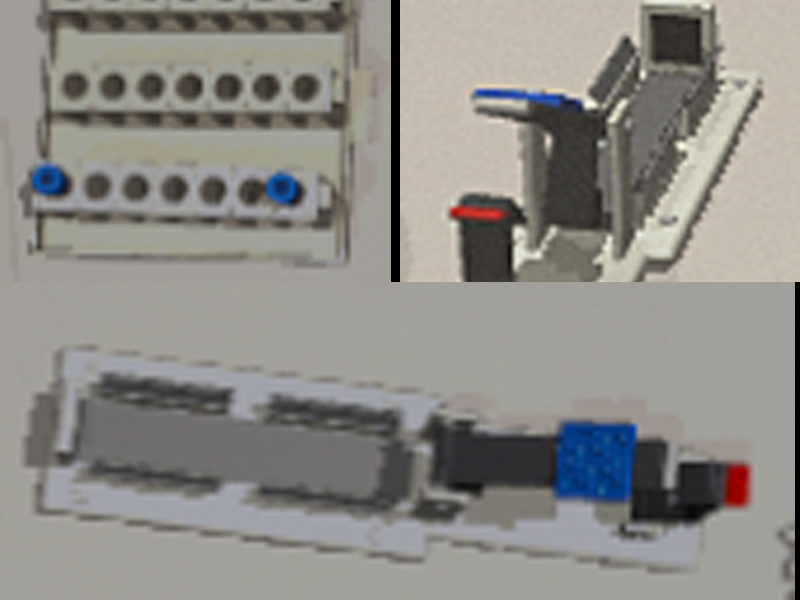

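```bash
cat >> h.py <<'E'
from scipy.spatial.transform import Rotation as Ro
np.set_printoptions(precision=4,suppress=True)
def plan(P,yaw,st=None):
    "tool down, tool y = (cos yaw, sin yaw,0) or opposite, whichever is nearer"
    st=st or telemetry.read_state(); R0=Ro.from_rotvec(st["orientation"]); 
    best=None
    for k in (0,np.pi):
        y=np.array([np.cos(yaw+k),np.sin(yaw+k),0]); x=np.array([0,0,-1.]); R=Ro.from_matrix(np.c_[x,y,np.cross(x,y)])
        tv=(R0.inv()*R).as_rotvec()
        if best is None or np.linalg.norm(tv)<np.linalg.norm(best): best=tv
    print("xyz",(R0.inv().apply(np.array(P)-st["tool_pos"])*1000).round(1),"turn",best.round(4),"pos",st["tool_pos"],"q",st["q"])
E
python3 - <<'E'
from h import *
st=telemetry.read_state(); R=Ro.from_rotvec(st["orientation"]).as_matrix();print(R)
p,Rc,t=cam("wrist"); print("cam pos in tool mm",R.T@(-Rc.T@t-st["tool_pos"])*1000, "fwd in tool",R.T@Rc.T[:,2],"right",R.T@Rc.T[:,0],p["mtx"][0,0])
ct=cam("top")
f=lambda u,v:(255+u/5.3,200+(v-282)/5.3)
for z,pts in ((.014,[(83,398),(80,460),(375,500),(385,440)]),(.006,[(62,348),(40,512),(425,557),(440,395)])):
    q=np.array([onz(ct,f(*a),z) for a in pts]);print(q[:,:2],q.mean(0)[:2])
cu=[onz(ct,u,.116) for u in((135.1,257.4),(185.8,259.2))];print(cu, np.linalg.norm(cu[0]-cu[1]))
cs=cam("side")
for a,b in (((135.1,257.4),(244.8,167)),((135.1,257.4),(236.7,180.8)),((185.8,259.2),(236.7,180.8)),((366.9,233.5),(232,245.2)),((393.5,238),(220.8,269.7))): print(tri(ct,a,cs,b))
E
```

```text
[[-0.0004  0.3039 -0.9527]
 [ 0.0016 -0.9527 -0.3039]
 [-1.     -0.0017 -0.0001]]
cam pos in tool mm [-81.5246   0.1868 -76.7579] fwd in tool [ 0.9617 -0.0012  0.2741] right [ 0.0012  1.     -0.0001] 305.87556086075705
[[ 0.5504  0.0072]
 [ 0.5146  0.0095]
 [ 0.4888 -0.1576]
 [ 0.5232 -0.1645]] [ 0.5192 -0.0763]
[[ 0.5812  0.019 ]
 [ 0.4863  0.0327]
 [ 0.4567 -0.1857]
 [ 0.5501 -0.1979]] [ 0.5186 -0.083 ]
[array([0.436 , 0.3907, 0.116 ]), array([0.4294, 0.2463, 0.116 ])] 0.14459888989388545
(array([0.4372, 0.3932, 0.1066]), np.float64(0.00023170141697119705))
(array([0.4248, 0.4011, 0.0591]), np.float64(0.03635124679412501))
(array([0.4304, 0.2479, 0.1062]), np.float64(7.486376135984768e-05))
(array([ 0.4924, -0.263 ,  0.1289]), np.float64(0.00075323393176126))
(array([ 0.4804, -0.342 ,  0.1103]), np.float64(0.00031667453779236074))
```

```bash
python3 - <<'E'
from h import *
plan([.517,-.086,.27],-.145)
E
```

```text
xyz [  32.4 -360.5 -466.4] turn [-1.117  -0.0011  0.0014] pos [ 0.1823 -0.5712  0.3018] q [-1.3474  0.1311  1.4892 -0.      1.523  -0.0854]
```

step_arm(commands=[{"xyz":[32,-360,-466],"turn":[-1.117,-0.001,0.001],"grip":93},{"xyz":[32,-360,-466],"turn":[-1.117,-0.001,0.001],"grip":93},{"xyz":[32,-360,-466],"turn":[-1.117,-0.001,0.001],"grip":93},{"xyz":[32,-360,-466],"turn":[-1.117,-0.001,0.001],"grip":93},{"xyz":[32,-360,-466],"turn":[-1.117,-0.001,0.001],"grip":93},{"xyz":[32,-360,-466],"turn":[-1.117,-0.001,0.001],"grip":93},{"xyz":[32,-360,-466],"turn":[-1.117,-0.001,0.001],"grip":93},{"xyz":[32,-360,-466],"turn":[-1.117,-0.001,0.001],"grip":93},{"xyz":[32,-360,-466],"turn":[-1.117,-0.001,0.001],"grip":93},{"xyz":[32,-360,-466],"turn":[-1.117,-0.001,0.001],"grip":93},{"xyz":[32,-360,-466],"turn":[-1.117,-0.001,0.001],"grip":93},{"xyz":[32,-360,-466],"turn":[-1.117,-0.001,0.001],"grip":93}])

```text
t: 1.6
tool_pos: [0.5164, -0.0875, 0.2704]
orientation: [1.314, 1.136, -1.316]
force: [-0.4, -0.1, 0.1]
opening: 0.0931
```

```bash
python3 - <<'E'
from h import *
import pickle
c=cam("wrist"); im=read_camera("wrist"); pickle.dump((c,im),open("w1.pkl","wb"))
s=telemetry.read_state(); print(s["t"],s["tool_pos"],s["orientation"],abs(s["dq"]).max())
cv2.imwrite("pics/w1.png",cv2.resize(im[...,::-1],(800,600),interpolation=cv2.INTER_CUBIC))
E
```

```text
1.65 [ 0.5164 -0.0879  0.2706] [ 1.3145  1.1357 -1.3167] 0.01299843559049098
```

View pics/w1.png

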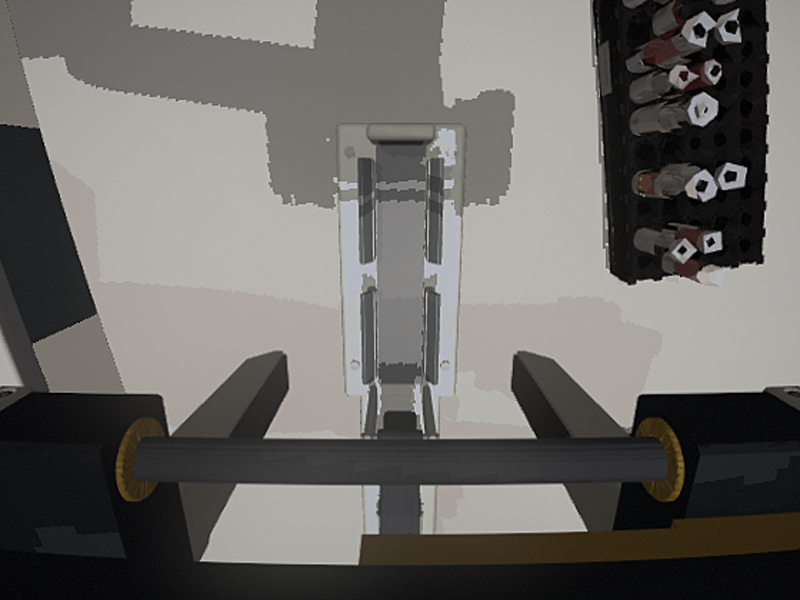

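The wrist picture shows the dock symmetric about u≈401. Its base corners are at (337,124), (466,124), (346,395) and (457,395), the stop is at (367-434, 124-142), and the floor starts at v≈143.

```bash
python3 - <<'E'
from h import *
import pickle
c,im=pickle.load(open("w1.pkl","rb"))
print("cam",-c[1].T@c[2])
g=lambda u,v,z:onz(c,((u+.5)*.7-.5,(v+.5)*.7-.5),z)
for z in (.004,.008,.014):
    q=np.array([g(u,v,z) for u,v in((337,124),(466,124),(346,395),(457,395))]); m=(q[0]+q[1])/2,(q[2]+q[3])/2
    d=m[0]-m[1]; print(z,"w",np.linalg.norm(q[0]-q[1]),np.linalg.norm(q[2]-q[3]),m[0],m[1],"theta",np.arctan2(-d[0],d[1]))
for v,a,b in((145,376,427),(360,379,424)):
    p=g(a,v,.014),g(b,v,.014); print("floor",np.linalg.norm(p[0]-p[1]),(p[0]+p[1])/2)
for v,a,b in((170,373,428),(250,374,428),(300,374,427),(360,375,427)):
    p=g(a,v,.041),g(b,v,.041); print("rail",np.linalg.norm(p[0]-p[1]),(p[0]+p[1])/2)
# stop base face: floor end v~146, stop top inner edge v~142 at z .060
for v,z in((124,.060),(143,.060)): print("stop",(g(367,v,z)+g(434,v,z))/2,np.linalg.norm(g(367,v,z)-g(434,v,z)))
E
```

```text
cam [ 0.5283 -0.0121  0.3518]
0.004 w 0.09652897905122042 0.09800108004480519 [0.5351 0.0286 0.004 ] [ 0.5031 -0.1926  0.004 ] theta -0.14366585012019753
0.008 w 0.09541873731403357 0.09687390672934512 [0.535  0.0282 0.008 ] [ 0.5034 -0.1905  0.008 ] theta -0.14366585012019778
0.014 w 0.09375337470825315 0.09518314675615502 [0.5349 0.0275 0.014 ] [ 0.5038 -0.1874  0.014 ] theta -0.14366585012019772
floor 0.03741092901227852 [0.5328 0.0129 0.014 ]
floor 0.037574290670733174 [ 0.5085 -0.1552  0.014 ]
rail 0.03759978356195522 [ 0.5294 -0.0052  0.041 ]
rail 0.03860709759005307 [ 0.5218 -0.0598  0.041 ]
rail 0.0390900485602716 [ 0.5162 -0.0964  0.041 ]
rail 0.039950811739404055 [ 0.5097 -0.1437  0.041 ]
stop [0.5334 0.0221 0.06  ] 0.04202447353579174
stop [0.5317 0.0108 0.06  ] 0.04241822344665317
```

```bash
python3 - <<'E'
from h import *
plan([.433,.309,.30],-.046)
E
```

```text
xyz [ -30.  -140.2 -380.5] turn [-0.0998  0.0016  0.0002] pos [ 0.5164 -0.0879  0.2706] q [-0.2655 -0.059   1.741  -0.0017  1.4596 -0.1195]
```

step_arm(commands=[{"xyz":[-30,-140,-380],"turn":[-0.1,0.002,0],"grip":50},{"xyz":[-30,-140,-380],"turn":[-0.1,0.002,0],"grip":50},{"xyz":[-30,-140,-380],"turn":[-0.1,0.002,0],"grip":50},{"xyz":[-30,-140,-380],"turn":[-0.1,0.002,0],"grip":50},{"xyz":[-30,-140,-380],"turn":[-0.1,0.002,0],"grip":50},{"xyz":[-30,-140,-380],"turn":[-0.1,0.002,0],"grip":50},{"xyz":[-30,-140,-380],"turn":[-0.1,0.002,0],"grip":50},{"xyz":[-30,-140,-380],"turn":[-0.1,0.002,0],"grip":50},{"xyz":[-30,-140,-380],"turn":[-0.1,0.002,0],"grip":50},{"xyz":[-30,-140,-380],"turn":[-0.1,0.002,0],"grip":50}])

```text
t: 2.9
tool_pos: [0.4339, 0.3077, 0.3001]
orientation: [1.244, 1.186, -1.244]
force: [-0.5, 0.3, 0.4]
opening: 0.0498
```

```bash
python3 - <<'E'
from h import *
import pickle
c=cam("wrist"); im=read_camera("wrist"); pickle.dump((c,im),open("w2.pkl","wb"))
s=telemetry.read_state(); print(s["t"],s["tool_pos"],s["orientation"],abs(s["dq"]).max(),s["opening"])
cv2.imwrite("pics/w2.png",cv2.resize(im[...,::-1],(800,600),interpolation=cv2.INTER_CUBIC))
for b in blobs(im,(100,110,60),(125,255,255)): print(b[0],b[1],onz(c,b[0],.116))
E
```

```text
2.95 [0.4338 0.3079 0.3002] [ 1.2443  1.1866 -1.2434] 0.006693697810805122 0.05003394333748118
[275.5 114.6] [265 104  22  22 293] [0.4351 0.3938 0.116 ]
[276.1 271.9] [267 264  19  17 197] [0.4284 0.2503 0.116 ]
[275.9 272.8] [273 271   7   4  10] [0.4282 0.2493 0.116 ]
```

View pics/w2.png

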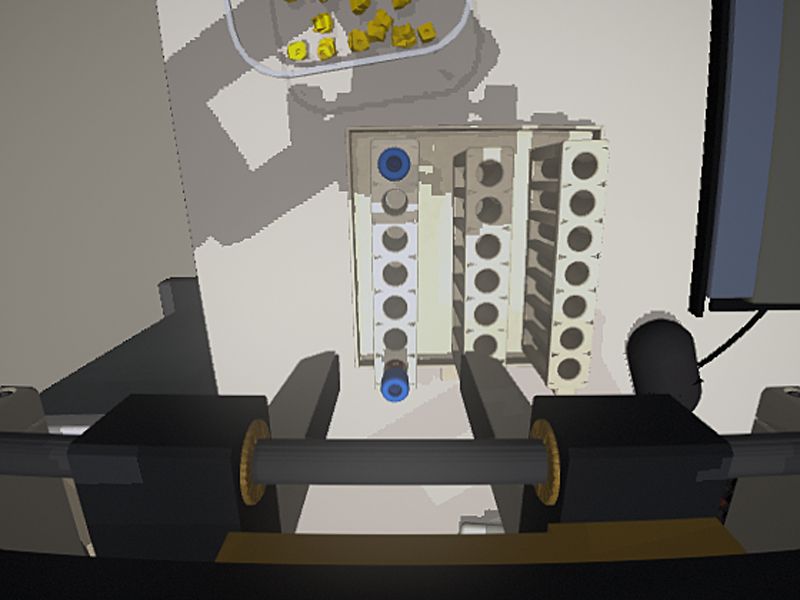

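Caps are at wrist-picture pixels (394,164) and (395,387), in line and 144 mm apart (145 expected). This is the tray's left row, and the empties are to the right. I'll go above the carrier, then down, with the opening at 50.

```bash
python3 - <<'E'
from h import *
import pickle
c,im=pickle.load(open("w2.pkl","rb"))
g=lambda u,v,z:onz(c,((u+.5)*.7-.5,(v+.5)*.7-.5),z)
print(g(394,164,.116),g(395,387,.116),[g(u,260,.082)[:2] for u in(372,416)],g(395,140,.082))
plan([.4325,.321,.126],-.0467)
E
```

```text
[0.4353 0.3937 0.116 ] [0.4287 0.2515 0.116 ] [array([0.4164, 0.332 ]), array([0.4469, 0.3305])] [0.4363 0.41   0.082 ]
xyz [174.2  -2.  -13. ] turn [-0.0004 -0.0004 -0.0003] pos [0.4338 0.3079 0.3002] q [ 0.5207 -0.0531  1.6812  0.0002  1.513   0.5678]
```

step_arm(commands=[{"xyz":[20,-2,-13],"turn":[0,0,0],"grip":50},{"xyz":[60,-2,-13],"turn":[0,0,0],"grip":50},{"xyz":[100,-2,-13],"turn":[0,0,0],"grip":50},{"xyz":[140,-2,-13],"turn":[0,0,0],"grip":50},{"xyz":[165,-2,-13],"turn":[0,0,0],"grip":50},{"xyz":[174,-2,-13],"turn":[0,0,0],"grip":50},{"xyz":[174,-2,-13],"turn":[0,0,0],"grip":50},{"xyz":[174,-2,-13],"turn":[0,0,0],"grip":50}])

```text
t: 3.95
tool_pos: [0.4327, 0.323, 0.1274]
orientation: [1.245, 1.187, -1.24]
force: [0.5, 0.1, 0.4]
opening: 0.0501
```

step_arm(commands=[{"xyz":[0,0,0],"turn":[0,0,0],"grip":26},{"xyz":[0,0,0],"turn":[0,0,0],"grip":26},{"xyz":[0,0,0],"turn":[0,0,0],"grip":26},{"xyz":[0,0,0],"turn":[0,0,0],"grip":26},{"xyz":[0,0,0],"turn":[0,0,0],"grip":26},{"xyz":[0,0,0],"turn":[0,0,0],"grip":26}], force=15)

```text
t: 4.7
tool_pos: [0.4323, 0.3227, 0.1269]
orientation: [1.244, 1.188, -1.241]
force: [-1.1, -0.6, 6.4]
opening: 0.032
```

step_arm(commands=[{"xyz":[-15,0,0],"turn":[0,0,0],"grip":26},{"xyz":[-45,0,0],"turn":[0,0,0],"grip":26},{"xyz":[-80,0,0],"turn":[0,0,0],"grip":26},{"xyz":[-110,0,0],"turn":[0,0,0],"grip":26},{"xyz":[-125,0,0],"turn":[0,0,0],"grip":26},{"xyz":[-130,0,0],"turn":[0,0,0],"grip":26},{"xyz":[-130,0,0],"turn":[0,0,0],"grip":26},{"xyz":[-130,0,0],"turn":[0,0,0],"grip":26}])

```text
t: 5.7
tool_pos: [0.4314, 0.322, 0.2547]
orientation: [1.241, 1.188, -1.244]
force: [-0.3, -0.0, -1.0]
opening: 0.032
```

```bash
python3 - <<'E'
from h import *
c=cam("wrist"); im=read_camera("wrist")
s=telemetry.read_state(); R=Ro.from_rotvec(s["orientation"]); print(s["t"],s["tool_pos"],R.as_matrix(),s["opening"],s["force"])
cv2.imwrite("pics/w3.png",im[...,::-1])
for b in blobs(im,(100,110,60),(125,255,255)):
    # cap top: 116-4-57=55 mm above grasp point -> 10 mm ahead of TCP
    P=onz(c,b[0],s["tool_pos"][2]-.010); print(b[0],b[1],P,R.inv().apply(P-s["tool_pos"])*1000)
E
```

```text
5.75 [0.4314 0.322  0.2548] [[-0.0017  0.999  -0.045 ]
 [-0.0006 -0.045  -0.999 ]
 [-1.     -0.0017  0.0006]] 0.03172887546512362 [-0.0855 -0.7201 -1.6991]
[279.8 142.5] [ 249  112   62   62 2396] [0.4353 0.3935 0.2448] [  9.9524   0.6904 -71.6101]
[279.9 143.2] [269 132  23  23 289] [0.4353 0.3933 0.2448] [  9.9525   0.7198 -71.4091]
```

View pics/w3.png

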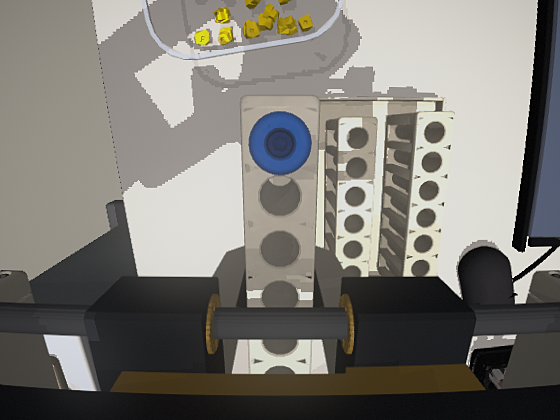

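The carrier is held straight: the +y cap is at (280,143), 71.5 mm from the TCP, so the carrier centre is about 1.5 mm to the -y side of the TCP. Next I'll hover over the dock.

```bash
python3 - <<'E'
from h import *
plan([.5188,-.081,.225],-.1437)
E
```

```text
xyz [ 29.8 105.5 398.7] turn [0.0987 0.0007 0.0016] pos [0.4314 0.322  0.2548] q [ 0.5458 -0.0075  1.7199  0.0004  1.4309  0.5908]
```

step_arm(commands=[{"xyz":[0,6,20],"turn":[0.004,0,0],"grip":26},{"xyz":[2,16,60],"turn":[0.015,0,0],"grip":26},{"xyz":[5,30,110],"turn":[0.027,0,0],"grip":26},{"xyz":[8,43,160],"turn":[0.04,0,0],"grip":26},{"xyz":[12,56,210],"turn":[0.052,0,0],"grip":26},{"xyz":[16,69,260],"turn":[0.064,0,0],"grip":26},{"xyz":[20,82,310],"turn":[0.077,0,0],"grip":26},{"xyz":[24,94,355],"turn":[0.088,0,0],"grip":26},{"xyz":[28,102,385],"turn":[0.095,0.001,0.001],"grip":26},{"xyz":[30,105,396],"turn":[0.099,0.001,0.002],"grip":26},{"xyz":[30,105.5,398.5],"turn":[0.099,0.001,0.002],"grip":26},{"xyz":[30,105.5,398.5],"turn":[0.099,0.001,0.002],"grip":26}])

```text
t: 7.25
tool_pos: [0.5192, -0.0796, 0.2258]
orientation: [1.316, 1.138, -1.312]
force: [1.0, -0.3, -0.8]
opening: 0.0315
```

```bash
python3 - <<'E'
from h import *
c=cam("wrist"); im=read_camera("wrist")
cv2.imwrite("pics/w4.png",im[...,::-1])
s=telemetry.read_state(); R=Ro.from_rotvec(s["orientation"]); print(s["t"],R.as_rotvec(),s["opening"],abs(s["dq"]).max())
for b in blobs(im,(100,110,60),(125,255,255),200)[:1]:
    P=onz(c,b[0],s["tool_pos"][2]-.010); print(b[0],P,R.inv().apply(P-s["tool_pos"])*1000)
plan([.5188,-.081,.137],-.1437)
E
```

```text
7.3 [ 1.3161  1.1381 -1.3111] 0.03165897575138856 0.003372672862589764
[279.8 142.4] [ 0.5302 -0.0087  0.216 ] [ 10.1506   0.6998 -71.5698]
xyz [89.  -0.5  1.8] turn [ 0.0009 -0.0021 -0.002 ] pos [ 0.5193 -0.0794  0.226 ] q [-0.2507 -0.0235  1.7895  0.0023  1.3739 -0.1083]
```

View pics/w4.png

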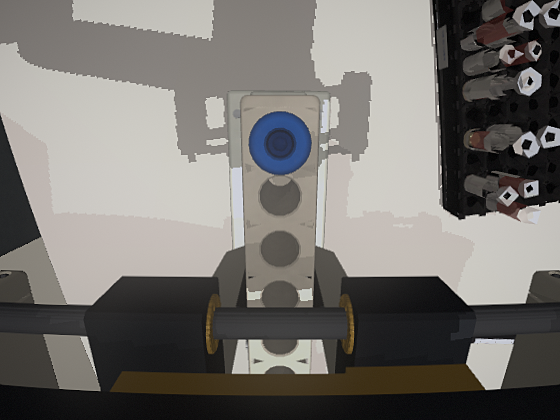

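step_arm(commands=[{"xyz":[15,-0.5,1.8],"turn":[0.001,-0.002,-0.002],"grip":26},{"xyz":[35,-0.5,1.8],"turn":[0.001,-0.002,-0.002],"grip":26},{"xyz":[50,-0.5,1.8],"turn":[0.001,-0.002,-0.002],"grip":26},{"xyz":[60,-0.5,1.8],"turn":[0.001,-0.002,-0.002],"grip":26},{"xyz":[66,-0.5,1.8],"turn":[0.001,-0.002,-0.002],"grip":26},{"xyz":[72,-0.5,1.8],"turn":[0.001,-0.002,-0.002],"grip":26},{"xyz":[78,-0.5,1.8],"turn":[0.001,-0.002,-0.002],"grip":26},{"xyz":[82,-0.5,1.8],"turn":[0.001,-0.002,-0.002],"grip":26},{"xyz":[82,-0.5,1.8],"turn":[0.001,-0.002,-0.002],"grip":26},{"xyz":[82,-0.5,1.8],"turn":[0.001,-0.002,-0.002],"grip":26}])

```text
t: 8.55
tool_pos: [0.519, -0.0821, 0.1442]
orientation: [1.315, 1.137, -1.315]
force: [-0.1, 0.7, -0.7]
opening: 0.032
```

step_arm(commands=[{"xyz":[2,0,-1],"turn":[0,0,0],"grip":26},{"xyz":[4,0,-1],"turn":[0,0,0],"grip":26},{"xyz":[6,0,-1],"turn":[0,0,0],"grip":26},{"xyz":[7,0,-1],"turn":[0,0,0],"grip":26},{"xyz":[7.5,0,-1],"turn":[0,0,0],"grip":26},{"xyz":[7.5,0,-1],"turn":[0,0,0],"grip":26}])

```text
t: 9.3
tool_pos: [0.519, -0.0811, 0.1374]
orientation: [1.315, 1.137, -1.315]
force: [-5.8, 1.3, 9.0]
opening: 0.0321
```

Contact came at TCP z 0.1374, the predicted seating height. Next: release and rise.

step_arm(commands=[{"xyz":[0,-1,0],"turn":[0,0,0],"grip":40},{"xyz":[0,-1,0],"turn":[0,0,0],"grip":50},{"xyz":[0,-1,0],"turn":[0,0,0],"grip":54},{"xyz":[0,-1,0],"turn":[0,0,0],"grip":54},{"xyz":[-20,-1,0],"turn":[0,0,0],"grip":54},{"xyz":[-60,-1,0],"turn":[0,0,0],"grip":54},{"xyz":[-110,-1,0],"turn":[0,0,0],"grip":54},{"xyz":[-150,-1,0],"turn":[0,0,0],"grip":54},{"xyz":[-160,-1,0],"turn":[0,0,0],"grip":54},{"xyz":[-160,-1,0],"turn":[0,0,0],"grip":54},{"xyz":[-160,-1,0],"turn":[0,0,0],"grip":54}])

```text
t: 10.68
tool_pos: [0.5172, -0.0807, 0.2942]
orientation: [1.314, 1.14, -1.317]
force: [-0.5, 0.2, -0.2]
opening: 0.0539
```

```bash
python3 - <<'E'
from h import *
c=cam("wrist"); im=read_camera("wrist"); T=read_camera("top"); ct=cam("top"); S=read_camera("side"); cs=cam("side")
s=telemetry.read_state(); print(s["t"],s["tool_pos"],s["opening"])
cv2.imwrite("pics/w5.png",im[...,::-1]); cv2.imwrite("pics/top5.png",T[...,::-1])
C=np.zeros((600,800,3),np.uint8); C[:,:400]=cv2.resize(im[:420,140:420],(400,600),interpolation=2)[...,::-1]; C[:300,400:]=cv2.resize(S[190:310,190:350],(400,300),interpolation=2)[...,::-1]; C[300:,400:]=cv2.resize(T[190:265,290-40:390-40+50],(400,300),interpolation=2)[...,::-1]
cv2.imwrite("pics/c5.png",C)
seat=np.array([.5181,-.086]);th=-.1437;ax=np.array([[np.cos(th),np.sin(th)],[-np.sin(th),np.cos(th)]])
for n,cc,i in(("w",c,im),("t",ct,T)):
    for b in blobs(i,(100,110,60),(125,255,255),20):
        P=onz(cc,b[0],.126)
        if abs(P[0]-.5)<.06 and -.3<P[1]<.02: print(n,b[0],b[1],P,"dock",ax@(P[:2]-seat)*1000)
plan([.4917,-.263,.30],-.1437)
E
```

```text
10.825 [ 0.5173 -0.0807  0.2946] 0.0538474845397119
w [282.4 132.9] [271 122  24  23 321] [ 0.5297 -0.0103  0.126 ] dock [ 0.6265 76.591 ]
w [282.  294.8] [272 287  21  18 257] [ 0.5088 -0.1532  0.126 ] dock [  0.4518 -67.836 ]
w [279.7 370.2] [261 367  39   7 254] [ 0.4942 -0.239   0.126 ] dock [  -1.761  -154.8437]
t [366.9 233.5] [359 227  16  14 205] [ 0.4925 -0.2636  0.126 ] dock [   0.0524 -179.4212]
xyz [ -5.4   1.  184.1] turn [-0.0013 -0.0001  0.0028] pos [ 0.5173 -0.0807  0.2946] q [-0.2526 -0.071   1.7084 -0.0002  1.507  -0.1076]
```

View pics/c5.png

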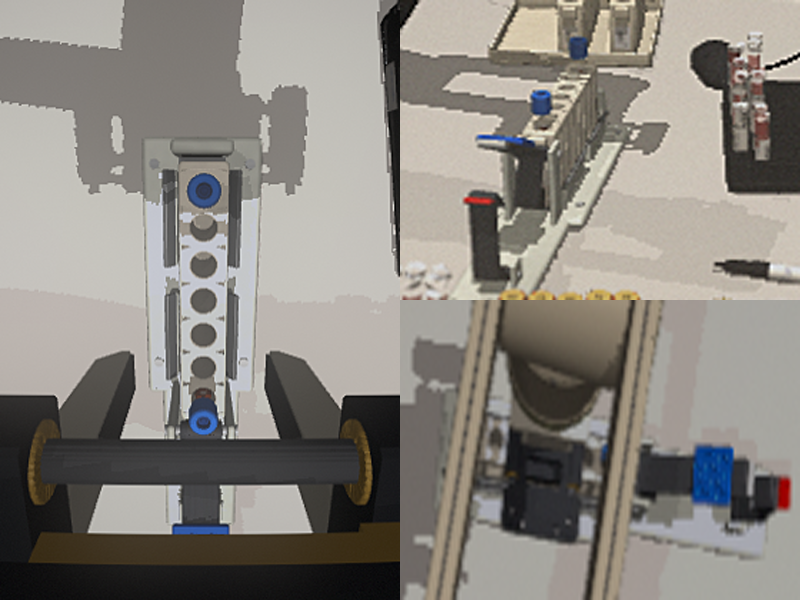

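The carrier is seated. Cap pixels (282,133) and (282,295) put it at dock x ≈ +0.5 mm, y ≈ +3.9 mm, with the lever still up. Now I'll close the fingers and move over the thumb plate.

step_arm(commands=[{"xyz":[0,0,40],"turn":[0,0,0],"grip":0},{"xyz":[0,0,90],"turn":[0,0,0],"grip":0},{"xyz":[0,0.5,140],"turn":[0,0,0],"grip":0},{"xyz":[0,0.5,175],"turn":[-0.001,0,0.003],"grip":0},{"xyz":[0,0.5,186],"turn":[-0.001,0,0.003],"grip":0},{"xyz":[25,0.5,186],"turn":[-0.001,0,0.003],"grip":0},{"xyz":[50,0.5,186],"turn":[-0.001,0,0.003],"grip":0},{"xyz":[63,0.5,186],"turn":[-0.001,0,0.003],"grip":0},{"xyz":[63,0.5,186],"turn":[-0.001,0,0.003],"grip":0},{"xyz":[63,0.5,186],"turn":[-0.001,0,0.003],"grip":0}])

```text
t: 12.08
tool_pos: [0.4921, -0.265, 0.2346]
orientation: [1.315, 1.134, -1.311]
force: [-0.2, 0.0, 0.9]
opening: 0.0003
```

```bash
python3 - <<'E'
from h import *
s=telemetry.read_state(); print(s["t"],s["opening"],s["force"])
seat=np.array([.5181,-.086]);u=np.array([.1432,.9897])
for y,z in((-180,.129),(-188,.1095),(-193,.086)): plan([*(seat+u*y/1000),z+.084],-.1437)
E
```

```text
12.075 0.0002594032214750255 [-0.1728  0.035   0.8763]
xyz [21.6  0.  -0.9] turn [ 0.0001  0.0007 -0.0043] pos [ 0.4921 -0.265   0.2346] q [-0.5863  0.0584  1.6905  0.0013  1.3885 -0.4429]
xyz [41.1 -0.1  7.1] turn [ 0.0001  0.0007 -0.0043] pos [ 0.4921 -0.265   0.2346] q [-0.5863  0.0584  1.6905  0.0013  1.3885 -0.4429]
xyz [64.6 -0.2 12.1] turn [ 0.0001  0.0007 -0.0043] pos [ 0.4921 -0.265   0.2346] q [-0.5863  0.0584  1.6905  0.0013  1.3885 -0.4429]
```

step_arm(commands=[{"xyz":[10,0,0],"turn":[0,0,0],"grip":0},{"xyz":[18,0,-1],"turn":[0,0,0],"grip":0},{"xyz":[23,0,0],"turn":[0,0,0],"grip":0},{"xyz":[28,0,2],"turn":[0,0,0],"grip":0},{"xyz":[33,0,4],"turn":[0,0,0],"grip":0},{"xyz":[37,0,6],"turn":[0,0,0],"grip":0},{"xyz":[41,0,7],"turn":[0,0,0],"grip":0},{"xyz":[45,0,8],"turn":[0,0,0],"grip":0},{"xyz":[49,0,9],"turn":[0,0,0],"grip":0},{"xyz":[53,0,10],"turn":[0,0,0],"grip":0}])

```text
t: 13.32
tool_pos: [0.4905, -0.2754, 0.1818]
orientation: [1.316, 1.134, -1.312]
force: [-4.5, 1.2, 9.7]
opening: 0.0004
```

step_arm(commands=[{"xyz":[3,0,1],"turn":[0,0,0],"grip":0},{"xyz":[6,0,1],"turn":[0,0,0],"grip":0},{"xyz":[9,0,2],"turn":[0,0,0],"grip":0},{"xyz":[11,0,2],"turn":[0,0,0],"grip":0},{"xyz":[11,0,2],"turn":[0,0,0],"grip":0},{"xyz":[11,0,2],"turn":[0,0,0],"grip":0},{"xyz":[11,0,2],"turn":[0,0,0],"grip":0}])

```text
t: 14.2
tool_pos: [0.4902, -0.2769, 0.1702]
orientation: [1.316, 1.135, -1.312]
force: [-2.5, 1.9, 9.3]
opening: 0.0004
```

The tip is at z 0.086 (lever ≈ 0.52) and the force is down to the plain spring load. I'll rise and check.

step_arm(commands=[{"xyz":[-1,0,0],"turn":[0,0,0],"grip":0},{"xyz":[-3,0,0],"turn":[0,0,0],"grip":0},{"xyz":[-6,0,0],"turn":[0,0,0],"grip":0},{"xyz":[-12,0,0],"turn":[0,0,0],"grip":0},{"xyz":[-30,0,0],"turn":[0,0,0],"grip":0},{"xyz":[-80,0,0],"turn":[0,0,0],"grip":0},{"xyz":[-130,0,0],"turn":[0,0,0],"grip":0},{"xyz":[-130,0,100],"turn":[0,0,0],"grip":0},{"xyz":[-130,0,160],"turn":[0,0,0],"grip":0},{"xyz":[-130,0,200],"turn":[0,0,0],"grip":0},{"xyz":[-130,0,200],"turn":[0,0,0],"grip":0},{"xyz":[-130,0,200],"turn":[0,0,0],"grip":0}])

```text
t: 15.7
tool_pos: [0.4605, -0.4753, 0.2997]
orientation: [1.317, 1.135, -1.313]
force: [0.4, 1.0, 0.4]
opening: 0.0002
```

```bash
python3 - <<'E'
from h import *
c=cam("wrist"); im=read_camera("wrist"); T=read_camera("top"); ct=cam("top"); S=read_camera("side"); cs=cam("side")
s=telemetry.read_state(); print(s["t"],s["tool_pos"],s["opening"],s["force"])
C=np.zeros((600,800,3),np.uint8); C[:,:400]=cv2.resize(im[:420,140:420],(400,600),interpolation=2)[...,::-1]; C[:300,400:]=cv2.resize(S[190:310,190:350],(400,300),interpolation=2)[...,::-1]; C[300:,400:]=cv2.resize(T[190:265,250:400],(400,300),interpolation=2)[...,::-1]
cv2.imwrite("pics/c6.png",C)
seat=np.array([.5181,-.086]);th=-.1437;ax=np.array([[np.cos(th),np.sin(th)],[-np.sin(th),np.cos(th)]])
for n,cc,i in(("w",c,im),("t",ct,T)):
    for b in blobs(i,(100,110,60),(125,255,255),20):
        for z in(.126,.09):
            P=onz(cc,b[0],z)
            if abs(P[0]-.5)<.06 and -.32<P[1]<.02: print(n,z,b[0],b[1],P,"dock",ax@(P[:2]-seat)*1000)
tb=[b for b in blobs(T,(100,110,60),(125,255,255),20)if 350<b[0][0]<385]; print(tb)
for nm,lo,hi in(("blue",(100,110,60),(125,255,255)),("red",(0,170,90),(6,255,255))):
  for b in blobs(S,lo,hi,8):
    if 200<b[0][0]<260 and 200<b[0][1]<300: print("side",nm,b)
  for b in blobs(T,lo,hi,8):
    if 350<b[0][0]<400 and 220<b[0][1]<260: print("top",nm,b)
E
```

```text
15.85 [ 0.4616 -0.4734  0.3001] 0.000697382597842503 [-0.09   -0.704   0.9234]
t 0.126 [275.5 221.4] [273 218   6   7  33] [ 0.5314 -0.0071  0.126 ] dock [ 1.8574 79.958 ]
t 0.09 [275.5 221.4] [273 218   6   7  33] [ 0.5379 -0.0072  0.09  ] dock [ 8.3061 80.7972]
t 0.126 [326.6 228.1] [324 225   6   7  36] [ 0.5099 -0.1505  0.126 ] dock [  1.0731 -64.9717]
t 0.09 [326.6 228.1] [324 225   6   7  36] [ 0.5158 -0.154   0.09  ] dock [  7.5029 -67.6316]
t 0.126 [369.  235.9] [362 229  15  15 203] [ 0.4855 -0.2692  0.126 ] dock [  -6.0022 -185.962 ]
t 0.09 [369.  235.9] [362 229  15  15 203] [ 0.4909 -0.2756  0.09  ] dock [   0.2568 -191.5429]
[(array([369. , 235.9]), array([362, 229,  15,  15, 203], dtype=int32))]
side blue (array([246.9, 229.7]), array([243, 225,   8,  10,  64], dtype=int32))
side blue (array([232.1, 263.7]), array([221, 259,  22,  11, 139], dtype=int32))
top blue (array([369. , 235.9]), array([362, 229,  15,  15, 203], dtype=int32))
side red (array([220.4, 269.8]), array([216, 269,  10,   3,  14], dtype=int32))
top red (array([393.8, 238.2]), array([392, 235,   4,   7,  24], dtype=int32))
```

View pics/c6.png

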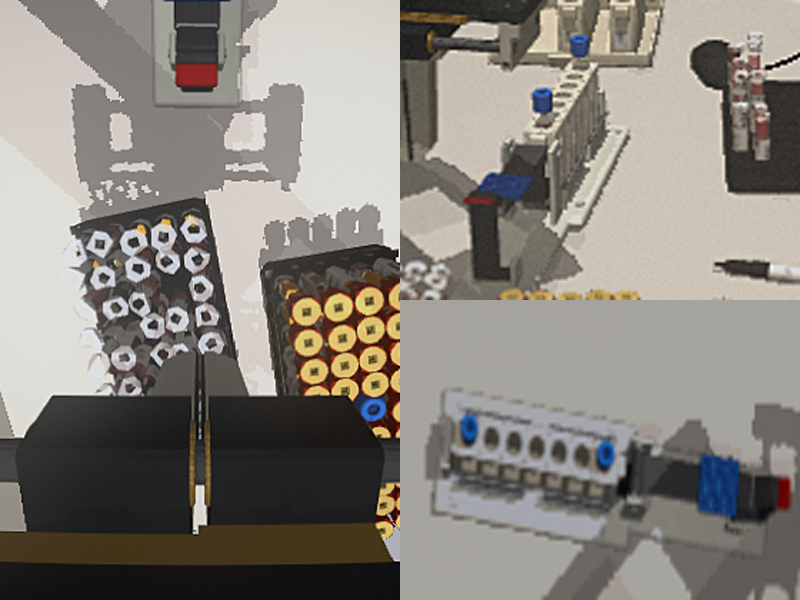

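The lever stays down, with the plate at side pixel (232,264), down from (232,245). The red ear is back at its rest pixel. The caps put the carrier at about y +7 mm, against the stop, and the hand is clear. Handing in.

```bash
python3 -c "
from plant import robot; print(robot.close_job())"
```

```text
the job is handed in; nothing more can be done
None
```

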